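# Refit the fan wheel of the bedside air purifier

## Robot

A 6-joint arm with a two-finger parallel gripper is mounted at the origin on the work surface. World frame = base frame: x ahead of the robot, y to its left, z up, the work surface at z = 0. Lengths are in m, angles in rad, forces in N, time in s.
With the tool pointing down it reaches from about 0.3 to 0.775 m from the base axis. Payload 14.6 kg.
Tool frame: the origin (TCP) lies at the very end of the fingers, on their centre line; the grasp point (between the pads) lies 19 mm behind it; z points along the fingers, y is the line along which they close (so a half turn about z gives the same grasp; the last joint's range is limited). The gripper opens to 94 mm and grips with 3 to 60 N. Pads are 16 mm wide; open, the fingers measure 119 mm over their backs; the gripper's body (75 mm by 177 mm) begins 78 mm behind the grasp point.
Start: joints at [1.259, 0.3, 1.521, -0, 1.321, -0.067], TCP at [0.133, 0.534, 0.205] pointing down, gripper open.
Joint ranges: [-3.03, 3.03], [-0.79, 2.21], [0.23, 2.52], [-1.04, 4.18], [0, 3.07], [-2.55, 2.55]. Speed limits (rad/s): [2.22, 2.22, 2.57, 3.14, 3.14, 3.14].

## Interface

Orientations are given as [roll, pitch, yaw] about the fixed x, y, z axes, in that order (R = Rz(yaw) Ry(pitch) Rx(roll)).
In Python, from workcell import arm, cams, finish_job, finder gives the robot as it stands.
- The arm moves only by the tool move_arm, never from a script. Its argument "series" is a list that holds one entry, the list of rows, each a list of 7 numbers: the shift along the tool's x, y, z each as a share of 0.12 m, from -1 to 1, then the turn, a rotation vector about the tool's x, y, z each as a share of 45 degrees, from -1 to 1, then the opening, from -1 (shut) to 1 (fully open). In form: [[[tx, ty, tz, rx, ry, rz, jaw], ...]]. A call has 1 to 10 rows; each row is the pose to reach, as a shift and turn from the pose commanded when the call began, along the tool's axes at that moment; what a row does not reach only later rows make up. A row lasts 1/8 s, in which the tool goes at most 62.5 mm and 10.7 degrees, less where a joint would pass 70% of its speed; a pose out of reach is approached as far as the arm can. A call with a number of a shift or a turn outside -1 to 1 is refused whole. A call with a gripper value outside its range is refused whole. The fingers move at their own pace and stop on an object; "force" is the grip in N (left out, the last holds). Time passes only in rows, so rows that repeat a pose let the fingers close. It gives the time, the measured TCP pose, the force, the opening and the grip force at its end, in the units of the state.
- arm.get_state(): the state, without advancing time (a new reading comes with each control period).
- cams.get_image(name): name is "scene" or "side" or "wrist"; returns a dict with "pixels" (480x640x3 uint8, blue, green, red), "range_z" (480x640 float32, m along the optical axis (not along the pixel's ray), 0 where there is no reading), "mtx" (3x3 intrinsics, pixels), "rvec" (rotation vector, rad) and "tvec" (3), from world to camera coordinates, as OpenCV has them. Camera axes: x right, y down, z forward; pixel columns grow to the right and rows downward; lengths in m; the calibration is good to about 2 mm. A picture is of the moment at which its call begins.
- finish_job(): hands the job in; it is judged then, once.
Trained networks look in the newest picture that a camera, given by its name, has taken for a name from the list of things; names that differ only in an ending like _2 or _b are one class to them, and where a whole thing is asked for, a point or a joint stands for the part that bears it (a point fixed in the world has none). Each returns a list of dicts, best first, with "score" (0 to 1); they miss things now and then, are a little off and sometimes report something else, mostly with a low value. They report only what shows in the picture. A call takes as long as a camera call. They do not tell look-alikes from the thing itself.
- finder.look_for(name, camera): "rect" ([left, top, right, bottom] in pixels, round what is visible of it).
- finder.tip_of(name, camera): "centre" ([column, row] in pixels: a listed point, or the origin of a listed thing).
The state is a dict: "time": time; "joint_pos": joint angles; "qvel": joint speeds; "joint_torque": joint torques, N m; "tool_pos": TCP position; "ee_rot": TCP orientation; "contact_force": force on the tool from outside, world axes, zero at the start; "torque": the same for the moment, N m; "grip_width": finger opening in m; "finger_force": force on a finger pad.
Only numpy, scipy, OpenCV 4.12 (cv2) and the standard library are available. Lean on these libraries where they do the work, as an engineer would, in place of code of your own. Each camera call takes 0.05 s, during which the arm holds its last target. There are 200 camera calls.

## Task

Lift the filter panel up out of the purifier and leave it to air, standing on its lower edge on the table top and leaning at a slant against a long side of the little wooden drawer box. Then take the fan wheel from the candle holder, turn it until its splined stem meshes with the purifier's drive socket, slide it fully home against the spring and finish while still gripping it and pressing it down: do not let go. Leave everything else on the table where it is.

Things in the scene. Friction and masses are not known exactly. Their poses are not given: they have to be found in the camera images.
- purifier: Base of a small bedside air purifier with its hood off, fixed: white box 200 (x) x 210 (y) x 50 tall. Origin: centre of its underside. On its deck (50 above the table) a guide for the filter, centred at local y +70 and running along local x, has rails 20 tall; the spindle's axis is at local y -30, x 0.
- socket_mouth (a point): Centre of the mouth of the motor's drive socket, 80 above the table, z up: an aluminium spindle 40 across, 30 tall, with a plus-shaped (cross) hole open at the top, its slots along this point's x and y, 10.5 wide and 31 long. The spindle stands at any angle to the base and turns about z only stiffly (0.15 N m). A sprung pin in the hole starts 14 below the mouth.
- ejector (a joint): Travel of the sprung pin in the socket, m: 0 up, 0.012 when the wheel is fully home. It pushes back with about 3 N at first and 9 N at home, so the wheel rises again (by up to 12 mm) if it is not kept pressed.
- wheel: Grey fan wheel, 0.08 to 0.17 kg, parked upright in the candle holder. Origin: centre of the hub's flat underside, which rests on the socket's mouth when home (origins then coincide); z up. Hub 44 across, 12 tall; five blades out to 61 radius, up to 14 above the origin. On top a grip bar, 40 along x, 18 wide along y, from 12 to 45 above the origin.
- stem_tip (a point): Lower end of the wheel's plus-shaped splined stem, 26 below the wheel's origin, axes as the wheel's. Four fins along the wheel's x and y, 8 thick, 26 across from tip to tip, ends chamfered 2. It fits the socket in any of the four quarter-turn positions.
- holder: Loose brass candle holder, foot 72 across, tube 42 across and 50 tall with a 34 mouth, in which the wheel's stem stands; the wheel's shoulder rests on its rim. Origin: centre of its underside.
- filter: Loose flat filter panel, pleated paper in a grey frame, 120 (x) x 14 thick (y) x 130 tall (z), 0.11 to 0.23 kg, standing upright in the purifier's guide, 20 deep. Origin: centre of its lower edge.
- drawerbox: Small wooden drawer box with dark ends and a brass knob, too heavy to move, 180 (x) x 90 (y) x 85 tall: the support to lean the filter on, on one of its long faces (local +y or -y). It stands either left or right of the purifier, the candle holder on the other side. Origin: centre of its underside.
- clock: Alarm clock, 88 tall, 84 wide; origin under its centre. Not to be disturbed.
- cream: Cream jar, 52 across, 42 tall; origin under its centre. Not to be disturbed.
- tumbler: Water glass, 68 across, 90 tall; origin under its centre. Not to be disturbed.
- book: Book lying flat, 130 x 200 x 25; origin under its centre. Not to be disturbed.
- case: Glasses case, 160 x 60 x 40; origin under its centre. Not to be disturbed.
- screwdriver: Screwdriver lying along its x; origin under its middle. Not to be disturbed.
- phone: Phone lying flat, 150 x 72 x 9; origin under its centre. Not to be disturbed.
Mind the look-alikes: they are no part of the job. Of the things that look like the filter, the smallest one is meant.

How it is judged:
By the outcome, as a careful person would: the job done as asked, in the order asked, and still so for the second after the job is handed in, while the arm keeps its last pose, push and grip.
It also fails if it takes over 61 s, if anything falls off the work surface, if the arm or the gripper's body presses on something with over 40 N, if the wrist force passes 120 N, or if a joint passes its speed limit or range.

## Working session

There is one attempt and no reset: what is moved stays moved. The work goes in short steps, Python scripts to look and compute and a tool call to move; the robot and the scene stay as the last step left them, time stands still between calls to the robot, and variables do not carry over. Pictures are saved under pics/ and viewed, at most 10 in all, crops included, and the job is handed in when it is done.

Besides the shell and the picture viewer there is one more tool, called by a JSON object that holds its "name" and its "arguments". move_arm: Moves the arm, as the interface text tells. Shift numbers are shares of 0.12 m and turn numbers shares of 45 degrees, none past 1 either way. Its arguments: {"type":"object","properties":{"series":{"type":"array"},"force":{"type":"number"}},"required":["series"]}

```bash
mkdir -p pics; ls
cat > h.py <<'E'
import numpy as np, cv2, pickle
from workcell import arm, cams, finish_job, finder
def cap(n):
    im=cams.get_image(n); pickle.dump(im,open(f'/tmp/{n}.pkl','wb')); return im
def load(n): return pickle.load(open(f'/tmp/{n}.pkl','rb'))
def cloud(im):
    z=im['range_z']; K=im['mtx']; R=cv2.Rodrigues(np.array(im['rvec'],float))[0]; t=np.array(im['tvec'],float).ravel()
    v,u=np.mgrid[:480,:640]; P=np.stack([(u-K[0,2])/K[0,0]*z,(v-K[1,2])/K[1,1]*z,z],-1)
    W=(P-t)@R; W[z<=0]=np.nan; return W
def proj(im,p):
    return cv2.projectPoints(np.array(p,float).reshape(-1,3),np.array(im['rvec'],float),np.array(im['tvec'],float),np.array(im['mtx'],float),None)[0].reshape(-1,2)
E
python3 - <<'E'
from h import *
for n in ['scene','side']:
    im=cap(n); cv2.imwrite(f'pics/{n}0.png',im['pixels'])
    W=cloud(im)
    R=cv2.Rodrigues(np.array(im['rvec'],float))[0]; print(n,'cam at',-R.T@np.array(im['tvec']).ravel())
    for k in ['purifier','wheel','holder','filter','drawerbox','clock','cream','tumbler','book','case','screwdriver','phone']:
        for d in finder.look_for(k,n):
            if d['score']<.3: continue
            l,t,r,b=[int(x) for x in d['rect']]; c=W[(t+b)//2,(l+r)//2]
            print(k,round(d['score'],2),[l,t,r,b],np.round(c,3))
    for k in ['socket_mouth','stem_tip','wheel','filter']: print(k,[(np.round(d['centre']),round(d['score'],2)) for d in finder.tip_of(k,n)])
print(arm.get_state())
E
```

```text
pics
scene cam at [1.49957671 0.35172927 1.37258498]
purifier 0.95 [261, 197, 342, 270] [0.563 0.014 0.053]
purifier 0.35 [289, 290, 322, 322] [0.788 0.101 0.077]
wheel 0.93 [391, 240, 440, 283] [0.563 0.328 0.062]
holder 0.6 [400, 266, 430, 285] [0.604 0.337 0.059]
filter 0.76 [177, 93, 221, 166] [ 0.33  -0.384  0.109]
filter 0.74 [322, 182, 329, 240] [0.567 0.082 0.178]
filter 0.62 [475, 192, 505, 281] [0.459 0.497 0.108]
drawerbox 0.77 [154, 166, 212, 232] [ 0.575 -0.324  0.085]
drawerbox 0.4 [392, 194, 445, 222] [0.342 0.296 0.011]
clock 0.63 [290, 291, 323, 323] [0.792 0.105 0.08 ]
cream 0.72 [358, 196, 375, 211] [0.398 0.153 0.043]
tumbler 0.77 [241, 272, 268, 309] [ 0.754 -0.05   0.023]
tumbler 0.69 [147, 246, 233, 303] [ 0.765 -0.225  0.03 ]
tumbler 0.38 [154, 165, 210, 234] [ 0.576 -0.327  0.085]
book 0.82 [147, 246, 231, 303] [ 0.759 -0.232  0.019]
case 0.87 [356, 296, 382, 357] [0.775 0.262 0.045]
case 0.47 [260, 145, 269, 195] [ 0.348 -0.177  0.019]
screwdriver 0.7 [259, 143, 271, 196] [ 0.34  -0.177  0.016]
screwdriver 0.67 [154, 164, 211, 235] [ 0.576 -0.327  0.085]
pho
[... 1669 characters left out ...]
68.]), 0.37)]
{'time': 1.7, 'joint_pos': array([ 1.25940456e+00,  2.99900537e-01,  1.52101836e+00, -2.07975332e-05,
        1.32073008e+00, -6.66152515e-02]), 'qvel': array([ 0.00164062,  0.00034185, -0.00167452, -0.00075763,  0.0002081 ,
        0.00097876]), 'joint_torque': array([ 3.60116956e-04, -5.31659853e+01, -3.52914584e+01,  7.08696549e-02,
        2.13085720e-02,  1.27265136e-05]), 'tool_pos': array([0.13329503, 0.53357646, 0.20543751]), 'ee_rot': array([-3.14153511e+00,  1.63562541e-05,  2.89682129e+00]), 'contact_force': array([-0.33310579, -0.77648451, -0.06520245]), 'torque': array([-0.00629935, -0.03394756, -0.01254059]), 'finger_force': 0.0, 'grip_width': 0.09386533334110034}
```

View pictures.

View pics/scene0.png

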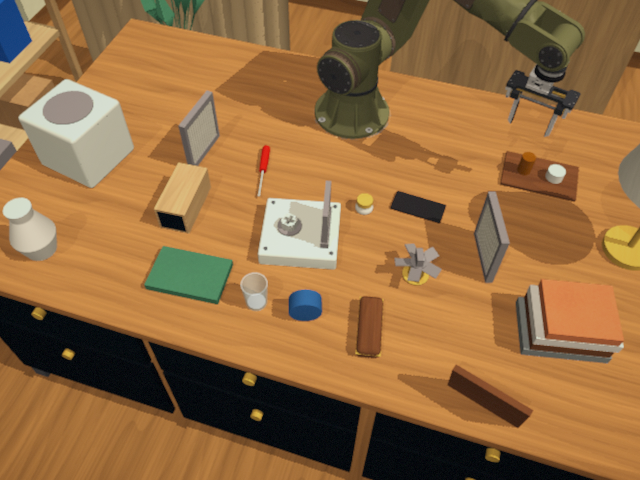

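View pics/side0.png

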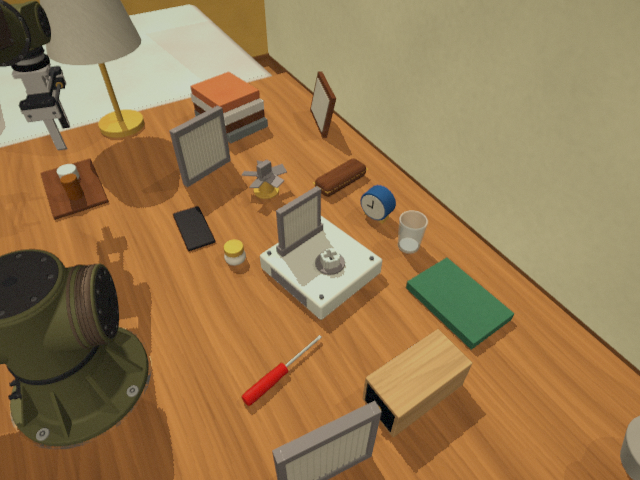

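```bash
cat > m.py <<'E'
from h import *
# fuse both clouds (scene + side)
C=np.vstack([cloud(load(n)).reshape(-1,3) for n in ['scene','side']]); C=C[~np.isnan(C[:,0])]
def box(x0,x1,y0,y1,z0,z1): 
    m=(C[:,0]>x0)&(C[:,0]<x1)&(C[:,1]>y0)&(C[:,1]<y1)&(C[:,2]>z0)&(C[:,2]<z1); return C[m]
def rep(s,p):
    if len(p)<4: print(s,'few',len(p)); return
    r=cv2.minAreaRect(p[:,:2].astype(np.float32)); print(s,len(p),'c',np.round(r[0],4),'size',np.round(r[1],4),'ang',round(r[2],1),'z',np.round(np.percentile(p[:,2],[5,50,95]),3))
rep('filter top',box(.42,.68,.02,.14,.14,.2))
rep('filter top2',box(.42,.68,.02,.14,.17,.2))
rep('deck',box(.4,.7,-.15,.16,.045,.055))
rep('spindle top',box(.5,.62,-.1,.05,.074,.086))
rep('wheel bar',box(.5,.62,.26,.4,.088,.11))
rep('wheel all',box(.48,.65,.24,.42,.045,.08))
rep('drawer top',box(.38,.7,-.46,-.2,.08,.09))
rep('bigL filter',box(.2,.45,-.5,-.28,.1,.22))
rep('bigR filter',box(.35,.55,.44,.56,.05,.2))
rep('near drawer high',box(.4,.8,-.46,-.15,.095,.3))
E
python3 m.py
```

```text
filter top 1090 c [0.5283 0.0728] size [0.1269 0.0175] ang 12.8 z [0.143 0.174 0.183]
filter top2 639 c [0.5283 0.0728] size [0.1268 0.0174] ang 12.8 z [0.172 0.181 0.184]
deck 7909 c [0.5346 0.0403] size [0.2121 0.2884] ang 13.4 z [0.047 0.051 0.054]
spindle top 328 c [ 0.5502 -0.0249] size [0.0442 0.0428] ang 87.7 z [0.075 0.08  0.084]
wheel bar 201 c [0.5631 0.3356] size [0.0427 0.0214] ang 17.9 z [0.09  0.095 0.099]
wheel all 1420 c [0.5632 0.3345] size [0.1249 0.1208] ang 17.7 z [0.054 0.061 0.07 ]
drawer top 6140 c [ 0.5051 -0.3487] size [0.2557 0.0967] ang 4.6 z [0.082 0.086 0.089]
bigL filter 4480 c [ 0.3229 -0.3869] size [0.0275 0.1766] ang 85.4 z [0.107 0.17  0.182]
bigR filter 3982 c [0.4506 0.499 ] size [0.1744 0.0277] ang 19.6 z [0.059 0.129 0.182]
near drawer high 152 c [ 0.4027 -0.3925] size [0.0262 0.0107] ang 70.6 z [0.101 0.153 0.181]
```

The scene picture shows three filter-like panels: at (326,212) in the purifier (about 127×17 seen), at (200,128) and at (490,237) (both about 175 long). The smallest is the one in the purifier, so I choose that. The wheel stands in the holder at (417,265), the drawer box is at (183,197) and the spindle at (289,222). A close crop will check the choice.

```bash
cat > m2.py <<'E'
from m import *
print('---')
for x0 in (.42,.44,.46): rep('drawer top',box(x0,.72,-.44,-.22,.08,.09))
rep('drawer end near',box(.6,.72,-.44,-.2,.02,.07))
rep('between',box(.42,.72,-.3,-.1,.008,.3))
rep('screwdriver',box(.25,.46,-.25,-.12,.008,.05))
p=box(.42,.68,.02,.14,.155,.2); 
a=np.deg2rad(12.8); 
for z0,z1 in ((.1,.13),(.13,.16),(.16,.178),(.178,.19)): rep(f'filt {z0}',box(.42,.68,.02,.14,z0,z1))
im=load('scene'); s=load('side')['pixels'][180:325,255:390]; q=im['pixels'][175:275,255:350]
cv2.imwrite('pics/crop.png',np.hstack([cv2.resize(s,(400,400),interpolation=cv2.INTER_CUBIC),cv2.resize(q,(400,400),interpolation=cv2.INTER_CUBIC)]))
E
python3 m2.py | sed '1,/---/d'
```

```text
drawer top 6088 c [ 0.5403 -0.3467] size [0.186  0.0955] ang 3.4 z [0.082 0.086 0.089]
drawer top 6088 c [ 0.5403 -0.3467] size [0.186  0.0955] ang 3.4 z [0.082 0.086 0.089]
drawer top 5652 c [ 0.5457 -0.3468] size [0.1755 0.0954] ang 3.1 z [0.082 0.086 0.089]
drawer end near 1573 c [ 0.66  -0.295] size [0.1198 0.1895] ang 0.0 z [0.022 0.027 0.062]
between 2689 c [ 0.5701 -0.2   ] size [0.2    0.2998] ang 90.0 z [0.01  0.026 0.054]
screwdriver 1134 c [ 0.3528 -0.1853] size [0.1251 0.2044] ang 88.3 z [0.012 0.023 0.028]
filt 0.1 456 c [0.5289 0.0725] size [0.1245 0.0166] ang 13.1 z [0.102 0.115 0.128]
filt 0.13 477 c [0.5291 0.0727] size [0.126  0.0165] ang 12.4 z [0.131 0.145 0.158]
filt 0.16 317 c [0.5284 0.0728] size [0.1269 0.0173] ang 12.9 z [0.161 0.171 0.177]
filt 0.178 459 c [0.5289 0.0729] size [0.1256 0.0173] ang 12.5 z [0.178 0.181 0.184]
```

View pics/crop.png

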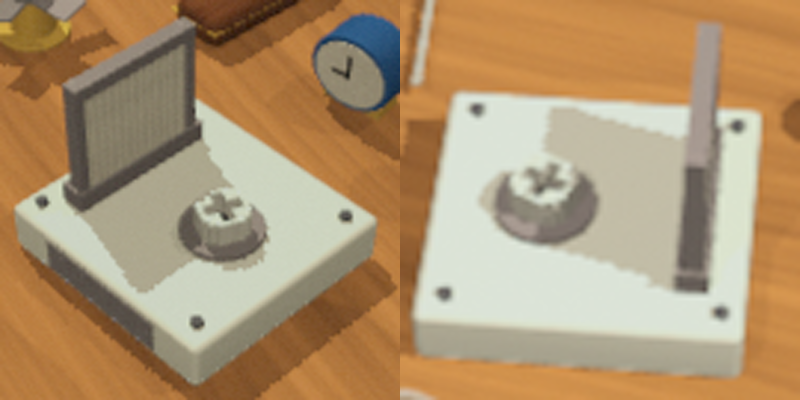

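The crop confirms it: the small panel standing in the white base's guide is the filter, with the cross socket at crop (225,205) beside it. Now I write a planner that turns world poses into rows.

```bash
cat > plan.py <<'E'
import numpy as np, sys, os
from scipy.spatial.transform import Rotation as Ro
from workcell import arm
def down(yaw_deg): return Ro.from_euler('xyz',[np.pi,0,np.deg2rad(yaw_deg)])
def meas():
    s=arm.get_state(); return np.array(s['tool_pos']),Ro.from_euler('xyz',s['ee_rot'])
def plan(wps,start=None,step=.045,deg=8.5,dec=2,rowsmin=2):
    p,R=start or meas()
    for (P,Q,jaw) in wps:
        P=np.array(P,float)
        while True:
            d=R.inv().apply(P-p)/.12; w=(R.inv()*Q).as_rotvec()/(np.pi/4)
            k=int(np.ceil(max(np.abs(d).max(),np.abs(w).max(),.01)-1e-6))
            d,w=np.round(d/k,dec),np.round(w/k,3)
            n=max(rowsmin,int(np.ceil(np.linalg.norm(d)*.12/step)),int(np.ceil(np.linalg.norm(w)*45/deg)))
            p=p+R.apply(d*.12); R=R*Ro.from_rotvec(w*np.pi/4)
            print(f'rows {n}',[*map(float,d),*map(float,w),jaw],'->',np.round(p,3))
            if k==1: break
    return p,R
E
python3 - <<'E'
from plan import *
R=down(192.7)
plan([([.35,.3,.27],R,1),([.5287,.0728,.27],R,1)])
E
```

```text
rows 3 [-0.74, -0.48, -0.18, -0.0, 0.0, -0.198, 1] -> [0.205 0.456 0.227]
rows 3 [-0.66, -0.59, -0.18, -0.0, -0.0, -0.198, 1] -> [0.278 0.379 0.249]
rows 3 [-0.55, -0.69, -0.18, -0.0, -0.0, -0.198, 1] -> [0.349 0.3   0.27 ]
rows 3 [-0.35, -0.73, 0.0, -0.0, -0.0, 0.0, 1] -> [0.41  0.224 0.27 ]
rows 3 [-0.35, -0.72, 0.0, -0.0, -0.0, 0.0, 1] -> [0.47  0.149 0.27 ]
rows 3 [-0.34, -0.73, 0.0, -0.0, -0.0, 0.0, 1] -> [0.529 0.073 0.27 ]
```

{"name": "move_arm", "arguments": {"series": [[[-0.74,-0.48,-0.18,0,0,-0.198,1],[-0.74,-0.48,-0.18,0,0,-0.198,1],[-0.74,-0.48,-0.18,0,0,-0.198,1]]], "force": 20}}

```text
time: 2.08
tool_pos: [0.2071, 0.4551, 0.228]
ee_rot: [3.14, 0.001, 3.049]
contact_force: [0.6, 1.0, -0.8]
grip_width: 0.0938
finger_force: 0.0
```

{"name": "move_arm", "arguments": {"series": [[[-0.66,-0.59,-0.18,0,0,-0.198,1],[-0.66,-0.59,-0.18,0,0,-0.198,1],[-0.66,-0.59,-0.18,0,0,-0.198,1]]]}}

```text
time: 2.45
tool_pos: [0.2792, 0.378, 0.2492]
ee_rot: [3.141, 0.001, -3.078]
contact_force: [-0.0, 0.5, 0.5]
grip_width: 0.0939
finger_force: 0.0
```

{"name": "move_arm", "arguments": {"series": [[[-0.55,-0.69,-0.18,0,0,-0.198,1],[-0.55,-0.69,-0.18,0,0,-0.198,1],[-0.55,-0.69,-0.18,0,0,-0.198,1]]]}}

```text
time: 2.82
tool_pos: [0.3503, 0.3, 0.2704]
ee_rot: [3.141, 0.0, -2.922]
contact_force: [0.2, -0.0, -0.8]
grip_width: 0.0943
finger_force: 0.0
```

{"name": "move_arm", "arguments": {"series": [[[-0.35,-0.73,0,0,0,0,1],[-0.35,-0.73,0,0,0,0,1],[-0.35,-0.73,0,0,0,0,1]]]}}

```text
time: 3.2
tool_pos: [0.4098, 0.2244, 0.2696]
ee_rot: [3.142, -0.001, -2.921]
contact_force: [-0.1, 0.3, 0.1]
grip_width: 0.0936
finger_force: 0.0
```

{"name": "move_arm", "arguments": {"series": [[[-0.35,-0.72,0,0,0,0,1],[-0.35,-0.72,0,0,0,0,1],[-0.35,-0.72,0,0,0,0,1]]]}}

```text
time: 3.58
tool_pos: [0.4697, 0.1498, 0.2695]
ee_rot: [3.141, -0.001, -2.921]
contact_force: [0.3, 0.1, -0.2]
grip_width: 0.0942
finger_force: 0.0
```

{"name": "move_arm", "arguments": {"series": [[[-0.34,-0.73,0,0,0,0,1],[-0.34,-0.73,0,0,0,0,1],[-0.34,-0.73,0,0,0,0,1],[-0.34,-0.73,0,0,0,0,1]]]}}

```text
time: 4.08
tool_pos: [0.528, 0.0747, 0.2701]
ee_rot: [3.141, -0.0, -2.918]
contact_force: [0.6, -0.9, -0.6]
grip_width: 0.094
finger_force: 0.0
```

Run:
```python
from h import *
im=cap('wrist'); W=cloud(im)
print(proj(im,[[.5502,-.0249,.08],[.5287,.0728,.18]]))
m=(W[...,2]>.17)&(W[...,2]<.19)&(abs(W[...,0]-.53)<.1)&(abs(W[...,1]-.07)<.05)
if m.any(): r=cv2.minAreaRect(W[m][:,:2].astype(np.float32)); print(r)
cv2.imwrite('pics/w1.png',im['pixels'])
```

```text
[[203.11218844 222.21759954]
 [313.66949962 251.065893  ]]
((0.5266274213790894, 0.07484827935695648), (0.12002889811992645, 0.014032725244760513), 12.939088821411133)
```

View pics/w1.png

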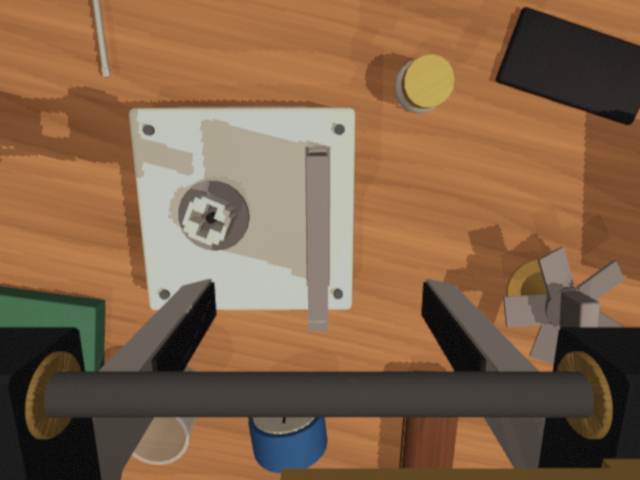

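The wrist view shows the filter top edge at (318,240), the socket's cross at (210,218) and the wheel at (570,300). Next I go down and grip.

{"name": "move_arm", "arguments": {"series": [[[0.01,0.01,0.5,0,0,0,1],[0.01,0.01,0.85,0,0,0,1],[0.01,0.01,0.98,0,0,0,1],[0.01,0.01,0.98,0,0,0,1],[0.01,0.01,0.98,0,0,0,-1],[0.01,0.01,0.98,0,0,0,-1],[0.01,0.01,0.98,0,0,0,-1],[0.01,0.01,0.98,0,0,0,-1],[0.01,0.01,0.98,0,0,0,-1],[0.01,0.01,0.98,0,0,0,-1]]], "force": 25}}

```text
time: 5.38
tool_pos: [0.5272, 0.0735, 0.1526]
ee_rot: [-3.142, -0.0, -2.92]
contact_force: [0.9, 0.6, 0.7]
grip_width: 0.0374
finger_force: 0.0
```

Run:
```python
from h import *
im=load('wrist'); W=cloud(im); g=cv2.cvtColor(im['pixels'],cv2.COLOR_BGR2GRAY)
c=W[205:232,195:228]; z=c[...,2]
print('spindle rim', np.nanmedian(z))
m=(W[...,2]>.074)&(W[...,2]<.088)&(np.hypot(W[...,0]-.5502,W[...,1]+.0249)<.04)
p=W[m][:,:2].astype(np.float32); print(cv2.minEnclosingCircle(p), cv2.minAreaRect(p),p.mean(0))
# rectify top plane z=.08
X,Y=np.meshgrid(np.linspace(-.024,.024,193),np.linspace(-.024,.024,193))
c0=np.array(cv2.minEnclosingCircle(p)[0])
uv=proj(im,np.stack([X+c0[0],Y+c0[1],np.full(X.shape,.08)],-1)).reshape(193,193,2).astype(np.float32)
t=cv2.remap(g,uv[...,0],uv[...,1],cv2.INTER_CUBIC); cv2.imwrite('pics/sock.png',cv2.resize(t[::-1],(579,579)))
# template match cross: dark inside slots, bright outside
best=[]
for dx in np.arange(-.005,.0051,.0005):
  for dy in np.arange(-.005,.0051,.0005):
    x,y=X-dx,Y-dy; 
    for a in range(0,90,2):
      ca,sa=np.cos(np.deg2rad(a)),np.sin(np.deg2rad(a)); u,v=ca*x+sa*y,-sa*x+ca*y
      ins=((abs(u)<.00525)&(abs(v)<.0155))|((abs(v)<.00525)&(abs(u)<.0155)); r=np.hypot(x,y)<.0185
      best.append((t[ins].mean()-t[r&~ins].mean(),dx,dy,a))
best.sort(); print([(round(float(b[0]),1),np.round([c0[0]+b[1],c0[1]+b[2]],4),b[3]) for b in best[:6]])
```

```text
spindle rim 0.06894378101463722
((0.5490425825119019, -0.022381365299224854), 0.023312188684940338) ((0.5489809513092041, -0.022534873336553574), (0.03928879648447037, 0.03957637399435043), 79.63632202148438) [ 0.5485277  -0.02233465]
[(-86.3, array([ 0.5485, -0.0224]), 80), (-85.8, array([ 0.5485, -0.0224]), 78), (-85.4, array([ 0.548 , -0.0224]), 80), (-85.2, array([ 0.5485, -0.0224]), 82), (-85.1, array([ 0.5485, -0.0219]), 80), (-85.0, array([ 0.549 , -0.0224]), 80)]
```

View pics/sock.png

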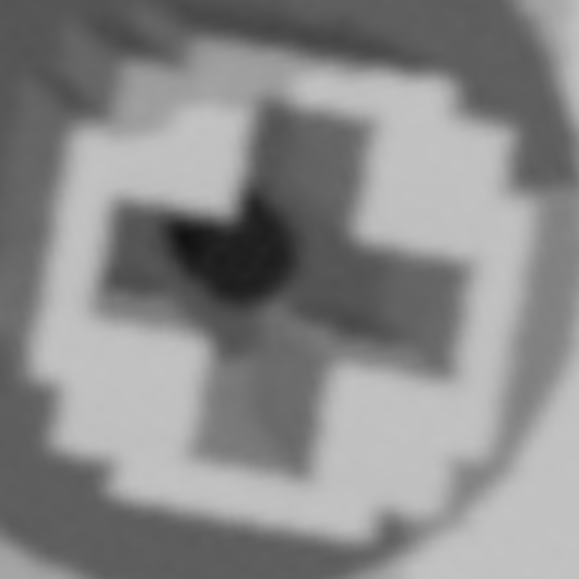

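The rectified socket top shows the plus turned about −10° (80° mod 90) with its centre near (.5485, −.0224) from the wrist camera. I finish closing and lift.

{"name": "move_arm", "arguments": {"series": [[[0,0,0,0,0,0,-1],[0,0,0,0,0,0,-1],[0,0,0,0,0,0,-1],[0,0,0,0,0,0,-1]]]}}

```text
time: 5.88
tool_pos: [0.5272, 0.0735, 0.1526]
ee_rot: [-3.142, -0.0, -2.92]
contact_force: [-0.9, -0.3, -1.0]
grip_width: 0.0139
finger_force: 25.0
```

{"name": "move_arm", "arguments": {"series": [[[0,0,-0.1,0,0,0,-1],[0,0,-0.25,0,0,0,-1],[0,0,-0.5,0,0,0,-1],[0,0,-0.8,0,0,0,-1],[0,0,-0.95,0,0,0,-1],[0,0,-0.95,0,0,0,-1]]]}}

```text
time: 6.62
tool_pos: [0.5276, 0.0736, 0.2683]
ee_rot: [-3.141, 0.003, -2.92]
contact_force: [-1.0, -0.1, -1.9]
grip_width: 0.0138
finger_force: 25.0
```

```bash
cat > place.py <<'E'
from plan import *
th=np.deg2rad(16); a=np.deg2rad(3.4); ex=np.array([np.cos(a),np.sin(a),0]); n=np.array([-np.sin(a),np.cos(a),0]); z=np.array([0,0,1.])
R=Ro.from_matrix(np.stack([-ex,np.cos(th)*n+np.sin(th)*z,np.sin(th)*n-np.cos(th)*z],1))
u=-np.sin(th)*n+np.cos(th)*z
box=np.array([.5403,-.3467,0])
def tcp(gap,h,lx=.01,s=.102): # gap extra from face, h height of lowest corner
    d=.085*np.tan(th)+.007*np.cos(th)+gap
    return box+lx*ex+(.045+d)*n+z*(h+.007*np.sin(th))+s*u
if __name__=='__main__':
    print(tcp(.003,0),tcp(.003,.06))
    p,_=meas()
    st=plan([([.55,-.12,.27],down(184),-1),(tcp(.006,.07),R,-1)],step=.03,deg=6)
E
python3 place.py
```

```text
[ 0.54725853 -0.2952095   0.09997815] [ 0.54725853 -0.2952095   0.15997815]
rows 4 [0.09, -0.81, -0.01, -0.0, 0.002, 0.097, -1] -> [ 0.538 -0.024  0.269]
rows 4 [0.02, -0.81, -0.0, -0.0, 0.002, 0.096, -1] -> [ 0.55 -0.12  0.27]
rows 4 [0.06, -0.71, 0.41, -0.178, -0.001, 0.007, -1] -> [ 0.549 -0.206  0.22 ]
rows 4 [0.06, -0.77, 0.32, -0.178, -0.001, 0.007, -1] -> [ 0.547 -0.292  0.169]
```

{"name": "move_arm", "arguments": {"series": [[[0.04,-0.4,-0.01,0,0,0.05,-1],[0.09,-0.81,-0.01,0,0,0.097,-1],[0.09,-0.81,-0.01,0,0,0.097,-1]]]}}

```text
time: 7.0
tool_pos: [0.5378, -0.0262, 0.2667]
ee_rot: [3.141, -0.002, -3.0]
contact_force: [0.0, 0.3, -1.7]
grip_width: 0.0135
finger_force: 25.0
```

{"name": "move_arm", "arguments": {"series": [[[0.02,-0.4,0,0,0,0.05,-1],[0.02,-0.81,0,0,0,0.096,-1],[0.02,-0.81,0,0,0,0.096,-1]]]}}

```text
time: 7.38
tool_pos: [0.5496, -0.122, 0.2667]
ee_rot: [3.141, -0.002, -3.074]
contact_force: [0.2, 0.4, -1.8]
grip_width: 0.0138
finger_force: 25.0
```

{"name": "move_arm", "arguments": {"series": [[[0.03,-0.36,0.2,-0.09,0,0,-1],[0.06,-0.71,0.41,-0.178,0,0.007,-1],[0.06,-0.71,0.41,-0.178,0,0.007,-1],[0.06,-0.71,0.41,-0.178,0,0.007,-1]]]}}

```text
time: 7.88
tool_pos: [0.5488, -0.2045, 0.2187]
ee_rot: [3.002, -0.001, -3.076]
contact_force: [-0.3, 0.5, -1.3]
grip_width: 0.0138
finger_force: 25.0
```

{"name": "move_arm", "arguments": {"series": [[[0.03,-0.38,0.16,-0.09,0,0,-1],[0.06,-0.77,0.32,-0.178,0,0.007,-1],[0.06,-0.77,0.32,-0.178,0,0.007,-1],[0.06,-0.77,0.32,-0.178,0,0.007,-1]]]}}

```text
time: 8.38
tool_pos: [0.5478, -0.2907, 0.1688]
ee_rot: [2.863, -0.0, -3.081]
contact_force: [0.6, 1.1, -1.3]
grip_width: 0.0138
finger_force: 25.0
```

Run:
```python
from h import *
from place import *
im=cap('side'); W=cloud(im); s=cap('scene'); 
cv2.imwrite('pics/s2.png',np.hstack([cv2.resize(im['pixels'][280:450,300:500],(470,400)),cv2.resize(s['pixels'][140:260,130:260],(330,400))]))
p,Rm=meas(); print(p,Rm.as_matrix().round(3),arm.get_state()['joint_pos'].round(2))
plan([(tcp(.004,.008),R,-1)],step=.02)
```

```text
[ 0.54787336 -0.29053231  0.16944174] [[-0.998 -0.059 -0.017]
 [-0.062  0.96   0.274]
 [-0.     0.274 -0.962]] [-0.64  0.59  1.22  0.21  1.52 -2.3 ]
rows 4 [0.01, -0.17, 0.48, -0.002, -0.0, 0.003, -1] -> [ 0.547 -0.294  0.108]
```

View pics/s2.png

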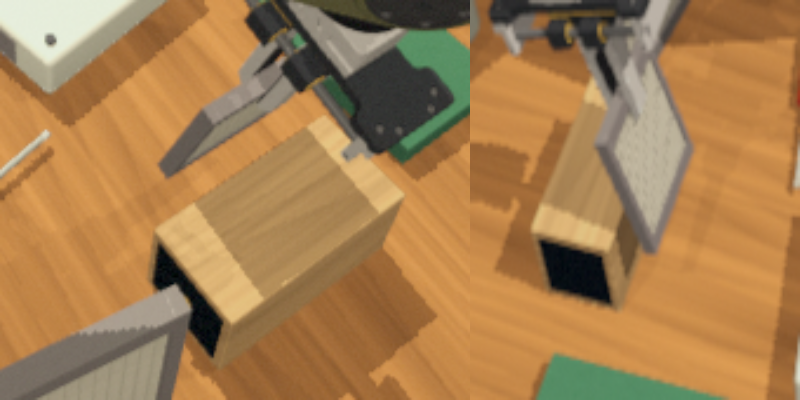

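The side crop shows the panel tilted beside the box's near long face, clear of its top edge. I lower it in small steps and watch the force.

{"name": "move_arm", "arguments": {"series": [[[0,-0.06,0.15,0,0,0,-1],[0.01,-0.11,0.32,0,0,0,-1],[0.01,-0.15,0.46,0,0,0,-1],[0.01,-0.155,0.485,0,0,0,-1],[0.01,-0.155,0.485,0,0,0,-1]]]}}

```text
time: 9.1
tool_pos: [0.546, -0.294, 0.1069]
ee_rot: [2.862, -0.001, -3.082]
contact_force: [0.5, -0.1, -1.4]
grip_width: 0.0137
finger_force: 25.0
```

{"name": "move_arm", "arguments": {"series": [[[0,-0.006,0.02,0,0,0,-1],[0,-0.012,0.04,0,0,0,-1],[0,-0.012,0.04,0,0,0,-1]]]}}

```text
time: 9.48
tool_pos: [0.5457, -0.2941, 0.1016]
ee_rot: [2.862, -0.002, -3.082]
contact_force: [0.1, -0.3, -2.1]
grip_width: 0.0136
finger_force: 25.0
```

{"name": "move_arm", "arguments": {"series": [[[0,-0.003,0.01,0,0,0,-1],[0,-0.003,0.01,0,0,0,-1],[0,-0.003,0.01,0,0,0,-1]]]}}

```text
time: 9.85
tool_pos: [0.5458, -0.2941, 0.1005]
ee_rot: [2.862, -0.001, -3.082]
contact_force: [-0.6, -0.7, -0.5]
grip_width: 0.0138
finger_force: 25.0
```

{"name": "move_arm", "arguments": {"series": [[[0,-0.003,0.01,0,0,0,-1],[0,-0.003,0.01,0,0,0,-1],[0,-0.003,0.01,0,0,0,-1]]]}}

```text
time: 10.22
tool_pos: [0.546, -0.2943, 0.1004]
ee_rot: [2.863, -0.0, -3.082]
contact_force: [-0.9, -0.1, 10.0]
grip_width: 0.0135
finger_force: 25.0
```

{"name": "move_arm", "arguments": {"series": [[[0,0,0,0,0,0,-0.32],[0,0,0,0,0,0,-0.32],[0,0,0,0,0,0,-0.32],[0,0,0,0,0,0,-0.32]]]}}

```text
time: 10.72
tool_pos: [0.5457, -0.2941, 0.099]
ee_rot: [2.862, -0.002, -3.082]
contact_force: [-0.1, 1.1, 0.0]
grip_width: 0.0319
finger_force: 0.0
```

Run:
```python
from h import *
s=arm.get_state(); print(s['grip_width'],s['contact_force'],s['tool_pos'])
im=cap('side'); s=cap('scene'); C=np.vstack([cloud(im).reshape(-1,3),cloud(s).reshape(-1,3)])
m=(C[:,0]>.49)&(C[:,0]<.61)&(C[:,1]>-.31)&(C[:,1]<-.25)&(C[:,2]>.012)&(C[:,2]<.125)
p=C[m]; 
for z in np.arange(.015,.125,.015):
    q=p[abs(p[:,2]-z)<.006]; print(round(z,3),len(q),np.round(np.percentile(q[:,1],[5,50,95]),4) if len(q) else '')
```

```text
0.03189411501950657 [-0.08046598  1.09134079  0.00778819] [ 0.5457383  -0.29406133  0.09903268]
0.015 136 [-0.2975 -0.265  -0.258 ]
0.03 126 [-0.2983 -0.2704 -0.2647]
0.045 121 [-0.297  -0.2756 -0.2686]
0.06 129 [-0.2966 -0.2805 -0.2736]
0.075 119 [-0.296  -0.2854 -0.2801]
0.09 173 [-0.3096 -0.2965 -0.2847]
0.105 107 [-0.3007 -0.2946 -0.2805]
0.12 145 [-0.3088 -0.2971 -0.2702]
```

The panel leans at about 18° and is free of the fingers. Withdraw and head to the wheel.

Run:
```python
from place import *
p,Rm=meas()
up=p-Rm.apply([0,0,1])*.096
st=plan([(up,Rm,-.32),([.55,-.2,.26],down(188),1),([.545,.26,.26],down(197.9),1)],step=.05)
```

```text
rows 2 [-0.0, 0.0, -0.8, 0.0, 0.0, 0.0, -0.32] -> [ 0.547 -0.321  0.191]
rows 2 [-0.04, 0.56, -0.14, 0.178, 0.006, -0.051, 1] -> [ 0.549 -0.26   0.226]
rows 2 [-0.06, 0.53, -0.21, 0.178, 0.006, -0.051, 1] -> [ 0.55  -0.201  0.26 ]
rows 3 [-0.12, 0.95, -0.0, -0.0, 0.0, -0.055, 1] -> [ 0.548 -0.086  0.26 ]
rows 3 [-0.17, 0.95, -0.0, -0.0, 0.0, -0.055, 1] -> [0.548 0.03  0.26 ]
rows 3 [-0.2, 0.94, -0.0, -0.0, 0.0, -0.055, 1] -> [0.546 0.146 0.26 ]
rows 3 [-0.25, 0.92, -0.0, -0.0, 0.0, -0.055, 1] -> [0.545 0.26  0.26 ]
```

{"name": "move_arm", "arguments": {"series": [[[0,0,-0.1,0,0,0,-0.32],[0,0,-0.25,0,0,0,-0.32],[0,0,-0.5,0,0,0,-0.32],[0,0,-0.8,0,0,0,-0.32],[0,0,-0.8,0,0,0,-0.32]]]}}

```text
time: 11.45
tool_pos: [0.5482, -0.322, 0.1955]
ee_rot: [2.866, 0.003, -3.083]
contact_force: [0.3, 0.3, -0.5]
grip_width: 0.0323
finger_force: 0.0
```

{"name": "move_arm", "arguments": {"series": [[[-0.04,0.56,-0.14,0.178,0.006,-0.051,1],[-0.04,0.56,-0.14,0.178,0.006,-0.051,1],[-0.04,0.56,-0.14,0.178,0.006,-0.051,1]]]}}

```text
time: 11.82
tool_pos: [0.5488, -0.2601, 0.2266]
ee_rot: [3.002, 0.003, -3.042]
contact_force: [0.5, -0.4, -0.1]
grip_width: 0.0585
finger_force: 0.0
```

{"name": "move_arm", "arguments": {"series": [[[-0.06,0.53,-0.21,0.178,0.006,-0.051,1],[-0.06,0.53,-0.21,0.178,0.006,-0.051,1],[-0.06,0.53,-0.21,0.178,0.006,-0.051,1]]]}}

```text
time: 12.2
tool_pos: [0.5498, -0.2012, 0.2593]
ee_rot: [3.14, -0.001, -3.003]
contact_force: [0.4, -0.4, 0.3]
grip_width: 0.0887
finger_force: 0.0
```

{"name": "move_arm", "arguments": {"series": [[[-0.12,0.95,0,0,0,-0.055,1],[-0.12,0.95,0,0,0,-0.055,1],[-0.12,0.95,0,0,0,-0.055,1]]]}}

```text
time: 12.58
tool_pos: [0.5483, -0.0848, 0.2587]
ee_rot: [3.14, -0.002, -2.958]
contact_force: [0.5, -0.9, 0.4]
grip_width: 0.0942
finger_force: 0.0
```

{"name": "move_arm", "arguments": {"series": [[[-0.17,0.95,0,0,0,-0.055,1],[-0.17,0.95,0,0,0,-0.055,1],[-0.17,0.95,0,0,0,-0.055,1],[-0.17,0.95,0,0,0,-0.055,1]]]}}

```text
time: 13.08
tool_pos: [0.548, 0.0282, 0.259]
ee_rot: [3.141, -0.001, -2.917]
contact_force: [-0.1, -1.1, -0.1]
grip_width: 0.0941
finger_force: 0.0
```

```bash
cat > sock.py <<'E'
from h import *
im=cap('wrist'); W=cloud(im); g=cv2.cvtColor(im['pixels'],cv2.COLOR_BGR2GRAY).astype(np.float32)
s=arm.get_state(); print('tool',s['tool_pos'],s['ee_rot'])
m=(W[...,2]>.074)&(W[...,2]<.088)&(np.hypot(W[...,0]-.5485,W[...,1]+.0224)<.03)
c0=np.median(W[m][:,:2],0); print(m.sum(),c0, proj(im,[[*c0,.08]]))
X,Y=np.meshgrid(np.linspace(-.024,.024,193),np.linspace(-.024,.024,193))
uv=proj(im,np.stack([X+c0[0],Y+c0[1],np.full(X.shape,.08)],-1)).reshape(193,193,2).astype(np.float32)
t=cv2.remap(g,uv[...,0],uv[...,1],cv2.INTER_CUBIC); cv2.imwrite('pics/sock2.png',cv2.resize(t[::-1],(579,579)))
best=[]
for dx in np.arange(-.005,.0051,.0005):
  for dy in np.arange(-.005,.0051,.0005):
    x,y=X-dx,Y-dy
    for a in range(60,100):
      ca,sa=np.cos(np.deg2rad(a)),np.sin(np.deg2rad(a)); u,v=ca*x+sa*y,-sa*x+ca*y
      ins=((abs(u)<.00525)&(abs(v)<.0155))|((abs(v)<.00525)&(abs(u)<.0155)); r=np.hypot(x,y)<.0185
      best.append((t[ins].mean()-t[r&~ins].mean(),dx,dy,a))
best.sort(); print([(round(float(b[0]),1),np.round([c0[0]+b[1],c0[1]+b[2]],4),b[3]) for b in best[:6]])
E
python3 sock.py
```

```text
tool [0.54797152 0.02809343 0.25923202] [ 3.14150164e+00 -9.98681657e-04 -2.91798405e+00]
1167 [ 0.54784349 -0.02328563] [[258.87582978 211.96633187]]
[(-90.5, array([ 0.5483, -0.0223]), 79), (-90.5, array([ 0.5483, -0.0223]), 80), (-90.3, array([ 0.5488, -0.0223]), 80), (-90.3, array([ 0.5488, -0.0223]), 79), (-90.2, array([ 0.5483, -0.0228]), 79), (-90.1, array([ 0.5483, -0.0223]), 81)][ WARN:0@0.590] global loadsave.cpp:1063 imwrite_ Unsupported depth image for selected encoder is fallbacked to CV_8U.
```

{"name": "move_arm", "arguments": {"series": [[[-0.2,0.94,0,0,0,-0.055,1],[-0.2,0.94,0,0,0,-0.055,1],[-0.2,0.94,0,0,0,-0.055,1]]]}}

```text
time: 13.5
tool_pos: [0.5459, 0.1465, 0.2594]
ee_rot: [3.141, -0.001, -2.871]
contact_force: [-0.2, -0.7, 0.1]
grip_width: 0.0942
finger_force: 0.0
```

{"name": "move_arm", "arguments": {"series": [[[-0.25,0.92,0,0,0,-0.055,1],[-0.25,0.92,0,0,0,-0.055,1],[-0.25,0.92,0,0,0,-0.055,1],[-0.25,0.92,0,0,0,-0.055,1]]]}}

```text
time: 14.0
tool_pos: [0.546, 0.258, 0.2596]
ee_rot: [-3.141, -0.0, -2.831]
contact_force: [-0.3, -0.4, -1.1]
grip_width: 0.0938
finger_force: 0.0
```

Run:
```python
from h import *
from plan import *
im=cap('wrist'); W=cloud(im); cv2.imwrite('pics/w3.png',im['pixels'])
def sel(z0,z1): 
    m=(W[...,2]>z0)&(W[...,2]<z1)&(np.hypot(W[...,0]-.5615,W[...,1]-.337)<.075); return W[m]
for z in ((.092,.102),(.088,.1),(.055,.07)):
    p=sel(*z); r=cv2.minAreaRect(p[:,:2].astype(np.float32)); print(z,len(p),np.round(r[0],4),np.round(r[1],4),round(r[2],1),np.median(p[:,2]),'circ',cv2.minEnclosingCircle(p[:,:2].astype(np.float32)))
p,R=meas(); print(p)
plan([([.5615,.337,.22],down(197.9),1)])
```

```text
(0.092, 0.102) 882 [0.5613 0.3377] [0.0394 0.018 ] 18.1 0.09370768197651755 circ ((0.5612759590148926, 0.33829551935195923), 0.02114679664373398)
(0.088, 0.1) 956 [0.5613 0.3379] [0.0398 0.0184] 17.6 0.09364441102669122 circ ((0.5616493225097656, 0.3378050923347473), 0.02126385271549225)
(0.055, 0.07) 5348 [0.5555 0.3332] [0.1097 0.1183] 51.1 0.05932796975060155 circ ((0.5616538524627686, 0.33773037791252136), 0.062421150505542755)
[0.54599564 0.25787828 0.25979327]
rows 2 [-0.32, 0.59, 0.33, -0.001, -0.0, -0.003, 1] -> [0.561 0.337 0.22 ]
```

View pics/w3.png

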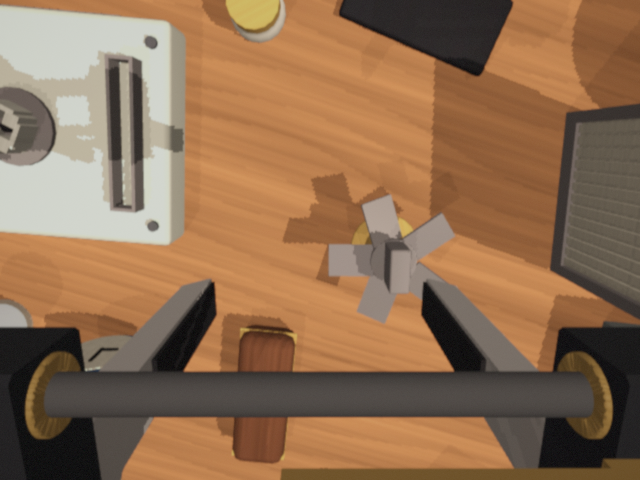

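The wrist view shows the wheel's bar at (398,270), centre (.5613,.3377), angle about 17.9°. Move over it, then down and grip.

{"name": "move_arm", "arguments": {"series": [[[-0.32,0.597,0.33,0,0,-0.003,1],[-0.32,0.597,0.33,0,0,-0.003,1],[-0.32,0.597,0.33,0,0,-0.003,1],[-0.32,0.597,0.33,0,0,-0.003,1]]]}}

```text
time: 14.55
tool_pos: [0.5605, 0.3383, 0.2211]
ee_rot: [-3.141, 0.001, -2.828]
contact_force: [0.6, -0.2, 0.2]
grip_width: 0.0939
finger_force: 0.0
```

Run:
```python
from plan import *
p,R=meas(); print(p,R.as_euler('xyz',degrees=True))
p,R=zip(*[meas() for _ in range(1)]); plan([([.5613,.3377,.11],down(197.9),1)],dec=3)
```

```text
[0.56048008 0.33827721 0.22107843] [-1.79987771e+02  6.15762437e-02 -1.62051615e+02]
rows 3 [-0.004, -0.006, 0.926, -0.0, 0.001, 0.001, 1] -> [0.561 0.338 0.11 ]
```

{"name": "move_arm", "arguments": {"series": [[[-0.004,-0.004,0.4,0,0,0,1],[-0.004,-0.004,0.75,0,0,0,1],[-0.004,-0.004,0.926,0,0,0,1],[-0.004,-0.004,0.926,0,0,0,1]]]}}

```text
time: 15.05
tool_pos: [0.5605, 0.338, 0.1089]
ee_rot: [-3.141, -0.001, -2.828]
contact_force: [-0.1, 0.6, 0.8]
grip_width: 0.0936
finger_force: 0.0
```

{"name": "move_arm", "arguments": {"series": [[[0,0,0.15,0,0,0,1],[0,0,0.3,0,0,0,1],[0,0,0.34,0,0,0,1],[0,0,0.34,0,0,0,-1],[0,0,0.34,0,0,0,-1],[0,0,0.34,0,0,0,-1],[0,0,0.34,0,0,0,-1],[0,0,0.34,0,0,0,-1],[0,0,0.34,0,0,0,-1],[0,0,0.34,0,0,0,-1]]], "force": 45}}

```text
time: 16.3
tool_pos: [0.5605, 0.3396, 0.0684]
ee_rot: [-3.141, 0.0, -2.827]
contact_force: [-0.3, 0.6, 0.2]
grip_width: 0.0276
finger_force: 0.0
```

{"name": "move_arm", "arguments": {"series": [[[0,0,0,0,0,0,-1],[0,0,0,0,0,0,-1],[0,0,0,0,0,0,-1],[0,0,0,0,0,0,-1]]]}}

```text
time: 16.8
tool_pos: [0.5605, 0.3395, 0.0684]
ee_rot: [-3.141, 0.0, -2.827]
contact_force: [-0.1, -0.8, -0.6]
grip_width: 0.0176
finger_force: 45.0
```

Run:
```python
from plan import *
p,R=meas()
plan([(p+[0,0,.115],R,-1),([.5485,.12,.185],down(184),-1),([.5485,-.0224,.15],down(169.8),-1)],step=.04,deg=7,dec=3)
```

```text
rows 3 [-0.0, -0.0, -0.958, 0.0, 0.0, 0.0, -1] -> [0.561 0.339 0.183]
rows 3 [0.331, -0.854, -0.007, -0.0, 0.0, 0.156, -1] -> [0.554 0.23  0.184]
rows 3 [0.224, -0.888, -0.006, -0.0, 0.0, 0.156, -1] -> [0.548 0.12  0.185]
rows 2 [0.041, -0.592, 0.146, -0.0, 0.0, 0.158, -1] -> [0.548 0.049 0.167]
rows 2 [-0.032, -0.592, 0.145, -0.0, 0.0, 0.157, -1] -> [ 0.548 -0.022  0.15 ]
```

{"name": "move_arm", "arguments": {"series": [[[0,0,-0.08,0,0,0,-1],[0,0,-0.2,0,0,0,-1],[0,0,-0.4,0,0,0,-1],[0,0,-0.7,0,0,0,-1],[0,0,-0.958,0,0,0,-1],[0,0,-0.958,0,0,0,-1]]]}}

```text
time: 17.55
tool_pos: [0.5613, 0.3401, 0.1867]
ee_rot: [3.141, 0.006, -2.827]
contact_force: [-0.9, 0.6, -2.4]
grip_width: 0.018
finger_force: 45.0
```

{"name": "move_arm", "arguments": {"series": [[[0.16,-0.43,0,0,0,0.08,-1],[0.331,-0.854,-0.007,0,0,0.156,-1],[0.331,-0.854,-0.007,0,0,0.156,-1]]]}}

```text
time: 17.92
tool_pos: [0.5542, 0.2269, 0.1835]
ee_rot: [-3.141, -0.001, -2.953]
contact_force: [-0.6, 0.1, -0.9]
grip_width: 0.0178
finger_force: 45.0
```

{"name": "move_arm", "arguments": {"series": [[[0.224,-0.888,-0.006,0,0,0.156,-1],[0.224,-0.888,-0.006,0,0,0.156,-1],[0.224,-0.888,-0.006,0,0,0.156,-1]]]}}

```text
time: 18.3
tool_pos: [0.5483, 0.1183, 0.1843]
ee_rot: [-3.141, -0.001, -3.074]
contact_force: [-0.5, 0.3, -1.4]
grip_width: 0.0178
finger_force: 45.0
```

{"name": "move_arm", "arguments": {"series": [[[0.041,-0.592,0.146,0,0,0.158,-1],[0.041,-0.592,0.146,0,0,0.158,-1],[0.041,-0.592,0.146,0,0,0.158,-1]]]}}

```text
time: 18.68
tool_pos: [0.5485, 0.0495, 0.167]
ee_rot: [3.141, -0.0, 3.088]
contact_force: [0.4, 0.8, -1.4]
grip_width: 0.0176
finger_force: 45.0
```

{"name": "move_arm", "arguments": {"series": [[[-0.032,-0.592,0.145,0,0,0.157,-1],[-0.032,-0.592,0.145,0,0,0.157,-1],[-0.032,-0.592,0.145,0,0,0.157,-1],[-0.032,-0.592,0.145,0,0,0.157,-1]]]}}

```text
time: 19.18
tool_pos: [0.5488, -0.0207, 0.1505]
ee_rot: [3.141, 0.001, 2.966]
contact_force: [0.7, 0.5, -1.8]
grip_width: 0.0176
finger_force: 45.0
```

Run:
```python
from h import *
from plan import *
ps=[];rs=[]
for n in ('side','scene','wrist'):
    im=cap(n); W=cloud(im); p,R=meas(); ps.append(p); rs.append(R.as_euler('xyz'))
    q=proj(im,[[.5502,-.0249,.08]])[0].astype(int)
    if n!='wrist':
        c=im['pixels'][q[1]-60:q[1]+40,q[0]-60:q[0]+60]; cv2.imwrite(f'pics/ins_{n}.png',cv2.resize(c,None,fx=3.3,fy=3.3,interpolation=cv2.INTER_CUBIC))
    # holder still in place?
    for k in ('holder',) if n=='scene' else (): print([(d['rect'],d['score']) for d in finder.look_for(k,n)])
cv2.imwrite('pics/ins.png',np.hstack([cv2.imread('pics/ins_side.png'),cv2.imread('pics/ins_scene.png')]))
print(np.mean(ps,0),np.mean(rs,0))
plan([([.5485,-.0224,.127],down(169.8),-1)],start=(np.mean(ps,0),R),dec=3)
```

```text
[([402.0, 256.3, 425.4, 282.7], 0.62), ([357.8, 298.2, 384.7, 359.1], 0.33)]
[ 0.54867003 -0.02110375  0.15035045] [3.14143436e+00 8.40401019e-04 2.96580578e+00]
rows 2 [-0.0, -0.011, 0.195, 0.0, 0.001, 0.002, -1] -> [ 0.548 -0.022  0.127]
```

View pics/ins.png

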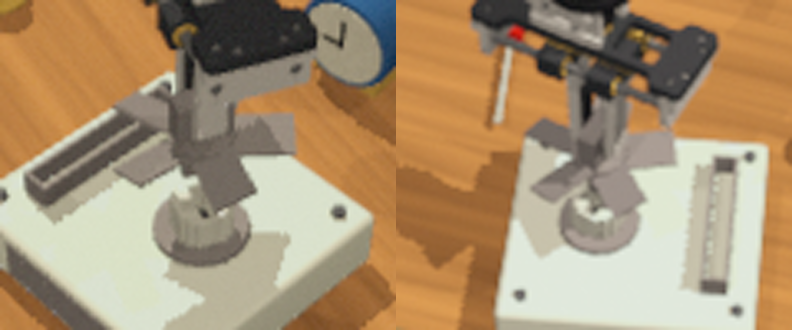

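The wheel hangs just above the socket in both views. I now descend slowly and watch the force.

{"name": "move_arm", "arguments": {"series": [[[0,-0.005,0.1,0,0,0.002,-1],[0,-0.011,0.195,0,0,0.002,-1],[0,-0.011,0.195,0,0,0.002,-1],[0,-0.011,0.195,0,0,0.002,-1]]]}}

```text
time: 19.88
tool_pos: [0.5483, -0.0236, 0.1267]
ee_rot: [-3.142, 0.0, 2.962]
contact_force: [0.4, 0.0, -0.9]
grip_width: 0.0179
finger_force: 45.0
```

{"name": "move_arm", "arguments": {"series": [[[0,0,0.01,0,0,0,-1],[0,0,0.02,0,0,0,-1],[0,0,0.03,0,0,0,-1],[0,0,0.04,0,0,0,-1],[0,0,0.04,0,0,0,-1]]]}}

```text
time: 20.5
tool_pos: [0.5482, -0.0236, 0.1217]
ee_rot: [-3.142, 0.0, 2.962]
contact_force: [-0.1, -0.6, -0.7]
grip_width: 0.0177
finger_force: 45.0
```

{"name": "move_arm", "arguments": {"series": [[[0,0.004,0.015,0,0,0,-1],[0,0.006,0.03,0,0,0,-1],[0,0.006,0.045,0,0,0,-1],[0,0.006,0.045,0,0,0,-1]]]}}

```text
time: 21.0
tool_pos: [0.5483, -0.0229, 0.1162]
ee_rot: [-3.142, 0.0, 2.962]
contact_force: [0.7, 0.8, -2.6]
grip_width: 0.0177
finger_force: 45.0
```

{"name": "move_arm", "arguments": {"series": [[[0,0,0.015,0,0,0,-1],[0,0,0.03,0,0,0,-1],[0,0,0.03,0,0,0,-1]]]}}

```text
time: 21.38
tool_pos: [0.5483, -0.0229, 0.1126]
ee_rot: [-3.142, -0.0, 2.962]
contact_force: [0.9, -0.0, -0.9]
grip_width: 0.0182
finger_force: 45.0
```

{"name": "move_arm", "arguments": {"series": [[[0,0,0.02,0,0,0,-1],[0,0,0.04,0,0,0,-1],[0,0,0.06,0,0,0,-1],[0,0,0.06,0,0,0,-1]]], "force": 55}}

```text
time: 21.88
tool_pos: [0.5485, -0.0229, 0.1057]
ee_rot: [-3.142, 0.001, 2.962]
contact_force: [-0.7, 0.1, 2.9]
grip_width: 0.0177
finger_force: 55.0
```

{"name": "move_arm", "arguments": {"series": [[[0,0,0.015,0,0,0,-1],[0,0,0.03,0,0,0,-1],[0,0,0.045,0,0,0,-1],[0,0,0.045,0,0,0,-1]]]}}

```text
time: 22.38
tool_pos: [0.5485, -0.0229, 0.1003]
ee_rot: [3.142, 0.001, 2.962]
contact_force: [-0.9, 0.2, 6.0]
grip_width: 0.0172
finger_force: 55.0
```

{"name": "move_arm", "arguments": {"series": [[[0,0,0.01,0,0,0,-1],[0,0,0.01,0,0,0,-1],[0,0,0.01,0,0,0,-1]]]}}

```text
time: 22.75
tool_pos: [0.5485, -0.0229, 0.0993]
ee_rot: [3.142, 0.001, 2.962]
contact_force: [-1.1, 0.6, 7.7]
grip_width: 0.0176
finger_force: 55.0
```

{"name": "move_arm", "arguments": {"series": [[[0,0,0.01,0,0,0,-1],[0,0,0.01,0,0,0,-1],[0,0,0.01,0,0,0,-1]]]}}

```text
time: 23.12
tool_pos: [0.5486, -0.0229, 0.0983]
ee_rot: [3.142, 0.001, 2.962]
contact_force: [-2.1, 0.2, 9.7]
grip_width: 0.0172
finger_force: 55.0
```

{"name": "move_arm", "arguments": {"series": [[[0,0,0.006,0,0,0,-1],[0,0,0.006,0,0,0,-1],[0,0,0.006,0,0,0,-1]]]}}

```text
time: 23.5
tool_pos: [0.5486, -0.0229, 0.0983]
ee_rot: [3.142, 0.001, 2.962]
contact_force: [-5.2, 0.9, 17.0]
grip_width: 0.0175
finger_force: 55.0
```

The force jumped to 17 N with no further travel, so the wheel is home. One last check picture.

Run:
```python
from h import *
a=cap('side'); b=cap('scene')
cv2.imwrite('pics/final.png',np.hstack([cv2.resize(a['pixels'][130:450,170:490],(400,400)),cv2.resize(b['pixels'][140:330,140:450],(400,400))]))
for im in (a,b):
    W=cloud(im); m=(np.hypot(W[...,0]-.55,W[...,1]+.024)>.03)&(np.hypot(W[...,0]-.55,W[...,1]+.024)<.06)&(W[...,2]>.07)&(W[...,2]<.105)
    print('blade z',np.round(np.percentile(W[m][:,2],[10,50,90]),4))
    m=(W[...,0]>.46)&(W[...,0]<.64)&(W[...,1]>-.34)&(W[...,1]<-.24)&(W[...,2]>.1)&(W[...,2]<.16); print('filter top z',m.sum(),W[m].max(0) if m.any() else '')
print(arm.get_state()['contact_force'])
```

```text
blade z [0.087  0.091  0.0947]
filter top z 551 [ 0.60756459 -0.29817018  0.13178834]
blade z [0.0844 0.0894 0.0938]
filter top z 404 [ 0.60977156 -0.28572386  0.1332973 ]
[-5.59706104 -0.17438191 16.73420112]
```

View pics/final.png

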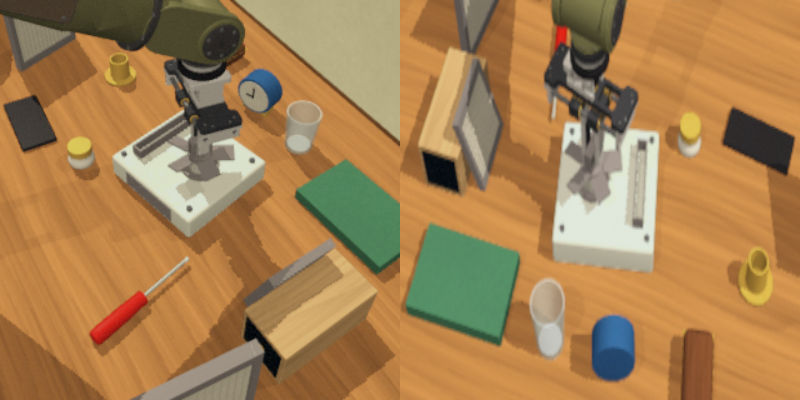

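The final views show the filter leaning on the drawer box's long face (scene crop (480,120)), the wheel seated on the spindle in the gripper (595,180), and the holder upright and empty (757,280). I'm handing in.

```bash
python3 -c "
from workcell import finish_job; print(finish_job())"
```

```text
the job is handed in; nothing more can be done
None
```

The job is handed in at about 24 s of the 61 s: the filter leans at roughly 18° against the drawer box's long face, and the wheel is meshed and fully home, still gripped and pressed down at about 17 N.

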